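Fetch the candle from the back of the acrylic holder and restock behind

TASK

On the balcony table, clear the steel tumbler and the blue vase out of the acrylic holder onto the round slate board, so that both stand there together; then fetch the red candle tin from behind them and set it flat in the middle of the ashtray. Next put the new green candle tin into the holder at the back, where the red one stood, and only then put the tumbler and the vase back, each in the place where it stood at the start. Keep all four upright the whole time, and leave the yellow bowl and the chrome clip where they are.

Things in the scene. Friction and masses are not known exactly. Their poses are not given: they have to be found in the camera images.
- lane: Clear acrylic holder: a fixed lane, open on top and in front, grey floor 4 mm thick, 72 mm wide inside, walls 4 mm thick with blue top edges 52 mm above the table. Origin on the table, on its middle line; +x points along it to the closed back. Inside from x = -120 mm (open front) to +130 mm (back wall). Three things stand in it at y = 0: front x = -72 mm, middle x = 0, back x = +70 mm, each within 5 mm.
- board: Round dark slate board, 160 mm across, 8 mm thick, fixed flat on the table: the side area. Origin at the centre of its underside, z up. Both cleared things fit on it side by side, with their whole bottoms on the slate.
- ashtray: Round white ceramic ashtray, fixed, on a cork placemat 3 mm thick. 110 mm across at the rim, 18 mm high; flat inner floor 6 mm above its underside, inside about 82 mm across at the floor. Origin at the centre of its underside, z up.
- red_tin: Red candle tin, a closed upright cylinder 54 mm across and 50 mm tall, 0.16 kg more or less. Stands at the back of the holder at the start. Origin at the centre of its underside, z up.
- green_tin: New green candle tin, same size as the red one: 54 mm across, 50 mm tall. Stands on the cork placemat (3 mm thick) at the start. Origin at the centre of its underside, z up.
- tumbler: Stainless steel tumbler, a straight open cup 56 mm across and 105 mm tall, empty, about 0.18 kg. Stands at the front or in the middle of the holder at the start. Origin at the centre of its underside, z up.
- vase: Blue ceramic bud vase, a straight upright cylinder 56 mm across and 105 mm tall, about 0.24 kg. Stands in the middle or at the front of the holder at the start, next to the tumbler. Origin at the centre of its underside, z up.
- bowl: Yellow plastic bowl, empty, 110 mm across and 42 mm high, loose on the table close to the slate board. Leave it alone. Origin at the centre of its underside.
- clip: Chrome spring clip, 46 mm by 18 mm, 13 mm high, lying loose on the cork placemat. Leave it alone. Origin at the centre of its underside.

How it is judged (in metres and radians):
On the way, in this order (a step that is already met when the one before it is completed fails the run):
1. tumbler and vase both stand released on the slate board, the red tin still at its place (horizontal distance between each of tumbler, vase and board below 0.072 m and z of each of tumbler, vase in the frame of board below 0.014 m and angle between each of tumbler, vase's own z axis and vertical below 0.15 rad and contact force between the fingers and tumbler below 0.1 N and linear speed of each of tumbler, vase below 0.03 m/s and contact force between the fingers and vase below 0.1 N and distance of red_tin from where it was at the start of the episode below 0.02 m), for 0.2 s.
2. red tin set down and released in the middle of the ashtray, tumbler and vase still on the board (horizontal distance between each of tumbler, vase and board below 0.072 m and z of each of tumbler, vase in the frame of board below 0.014 m and angle between each of tumbler, vase, red_tin's own z axis and vertical below 0.15 rad and horizontal distance between red_tin and ashtray below 0.015 m and z of red_tin in the frame of ashtray below 0.011 m and contact force between the fingers and red_tin below 0.1 N and linear speed of red_tin below 0.03 m/s), for 0.2 s.
3. green tin set down and released at the back of the holder, tumbler and vase still on the board (horizontal distance between each of tumbler, vase and board below 0.072 m and z of each of tumbler, vase in the frame of board below 0.014 m and angle between each of tumbler, vase, green_tin's own z axis and vertical below 0.15 rad and x of green_tin in the frame of lane between 0.055 and 0.085 m and y of green_tin in the frame of lane between -0.015 and 0.015 m and z of green_tin in the frame of lane below 0.009 m and contact force between the fingers and green_tin below 0.1 N and linear speed of green_tin below 0.03 m/s), for 0.2 s.
At the end, for the whole second after the job is handed in: The red tin stands flat in the ashtray within 15 mm of its centre; the green tin stands on the holder's floor within 15 mm of the back place (x = +70 mm, y = 0 of the holder); the tumbler and the vase each stand upright within 15 mm of where they stood at the start; all are released and at rest (horizontal distance between red_tin and ashtray below 0.015 m and z of red_tin in the frame of ashtray below 0.011 m and angle between each of red_tin, green_tin, tumbler, vase's own z axis and vertical below 0.15 rad and contact force between the fingers and red_tin below 0.1 N and linear speed of each of red_tin, green_tin, tumbler, vase below 0.03 m/s and x of green_tin in the frame of lane between 0.055 and 0.085 m and y of green_tin in the frame of lane between -0.015 and 0.015 m and z of green_tin in the frame of lane below 0.009 m and contact force between the fingers and green_tin below 0.1 N and distance of each of tumbler, vase from where it was at the start of the episode below 0.015 m and contact force between the fingers and tumbler below 0.1 N and contact force between the fingers and vase below 0.1 N); the robot touches nothing.
It fails at once if one of the four things tips over (more than about 35 degrees) (angle between any of red_tin, green_tin, tumbler, vase's own z axis and vertical above 0.6 rad).
It fails at once if the bowl or the clip is moved by more than 25 mm (distance of any of bowl, clip from where it was at the start of the episode above 0.025 m).
It also fails if it takes over 131 s, if anything falls off the work surface, if the arm or the gripper's body presses on something with over 40 N, if the wrist force passes 120 N, or if a joint passes its speed limit or range.

ROBOT

A 6-joint arm with a two-finger parallel gripper is mounted at the origin on the work surface. World frame = base frame: x ahead of the robot, y to its left, z up, the work surface at z = 0. Lengths are in mm, angles in rad, forces in N, time in s.
With the tool pointing down it reaches from about 200 to 875 mm from the base axis. Payload 3.4 kg.
Tool frame: the origin (TCP) lies on the centre line of the jaws, within the pads' length; the fingertips stand 11 mm ahead of it and the grasp point (between the pads) lies 8 mm behind it (arm.tcp_to_tips is the distance from the TCP to the fingertips, in mm); z points along the fingers, y is the line along which they close (so a half turn about z gives the same grasp; the last joint's range is limited). The gripper opens to 94 mm and grips with 3 to 60 N. Pads are 16 mm wide; open, the fingers measure 119 mm over their backs; the gripper's body (75 mm by 177 mm) begins 78 mm behind the grasp point.
Start: joints at [-1.241, 0.276, 1.505, -0, 1.361, -0.121], TCP at [250.524, -517.593, 216.493] pointing down, gripper open.
Joint ranges: [-2.89, 2.89], [-0.75, 2.08], [0.22, 2.7], [-1.18, 4.32], [0.11, 2.71], [-2.7, 2.7]. Speed limits (rad/s): [2.57, 2.57, 3.14, 3.14, 3.14, 3.14].

INTERFACE

Orientations are given as a 3x3 rotation matrix whose columns are the frame's x, y, z axes.
In Python, from station import arm gives the robot as it stands. The module is installed in compiled form; this text tells all that it offers.
- The arm moves only by the tool arm_command, never from a script. Its argument "series" is a list of rows, each an object of numbers: "fingers": the gripper command: -1 is shut, 1 is fully open, values between are in proportion; "x", "y", "z": the shift along the tool's x, y, z in cm; "rx", "ry", "rz": the turn, a rotation vector about the tool's x, y, z in units of 5 degrees (1.0 is 5 degrees). In form: [{"fingers": .., "x": .., "y": .., "z": .., "rx": .., "ry": .., "rz": ..}, ...]. A call has 1 to 12 rows; each row shifts and turns the commanded pose from where the row before left it, along the tool's axes as they then stand; what a row does not reach is not made up. A row lasts 1/8 s, in which the tool goes at most 62.5 mm and 10.7 degrees, less where a joint would pass 70% of its speed; a pose out of reach is approached as far as the arm can. A call is refused whole if a number of a shift passes 6.25 or a number of a turn 1, either way. A call with a gripper value outside its range is refused whole. The fingers move at their own pace and stop on an object; the grip force is fixed at half the most. Time passes only in rows, so rows that do not move let the fingers close. It gives the time, the measured TCP pose, the force, the opening and the grip force at its end, in the units of the state.
- arm.state(): the state, without advancing time (a new reading comes with each control period).
- arm.grab_frame(name): name is "side" or "top"; returns a dict with "pixels" (420x560x3 uint8, red, green, blue), "mtx" (3x3 intrinsics, pixels), "T" (4x4, takes a point from camera to world coordinates). Camera axes: x right, y down, z forward; pixel columns grow to the right and rows downward; lengths in mm; the calibration is good to about 2 mm. A picture is of the moment at which its call begins. There is no depth.
- arm.close_job(): hands the job in; it is judged then, once.
The state is a dict: "time_s": time; "joint_pos": joint angles; "qvel": joint speeds; "tau": joint torques, N m; "position": TCP position; "tool_rot": TCP orientation; "ft_force": force on the tool from outside, world axes, zero at the start; "wrist_torque": the same for the moment, N m; "opening": finger opening in mm; "gripper_force": force on a finger pad.
Only numpy, scipy, OpenCV 4.12 (cv2) and the standard library are available. Lean on these libraries where they do the work, as an engineer would, in place of code of your own. Each camera call takes 0.05 s, during which the arm holds its last target. There are 200 camera calls.

## Working session

There is one attempt and no reset: what is moved stays moved. The work goes in short steps, Python scripts to look and compute and a tool call to move; the robot and the scene stay as the last step left them, time stands still between calls to the robot, and variables do not carry over. Pictures are saved under pics/ and viewed, at most 14 in all, crops included, and the job is handed in when it is done.

Besides the shell and the picture viewer there is one more tool, called after "Request:" as name(argument=value, ...), one argument or row to a line, values as JSON. arm_command: Moves the arm, as the interface text tells. Its arguments: {"type":"object","properties":{"series":{"type":"array","items":{"type":"object","properties":{"fingers":{"type":"number"},"x":{"type":"number"},"y":{"type":"number"},"z":{"type":"number"},"rx":{"type":"number"},"ry":{"type":"number"},"rz":{"type":"number"}}}}},"required":["series"]}

```bash
mkdir -p pics; cat > h.py <<'E'
import numpy as np, cv2
from station import arm
def snap(n,f):
    d=arm.grab_frame(n); cv2.imwrite('pics/'+f,cv2.cvtColor(d['pixels'],cv2.COLOR_RGB2BGR)); np.savez(''+n+'.npz',K=d['mtx'],T=d['T'],p=d['pixels']); return d
def pt(n,u,v,z):
    d=np.load(''+n+'.npz'); r=d['T'][:3,:3]@np.linalg.inv(d['K'])@[u,v,1]; c=d['T'][:3,3]
    return np.round((c+r*(z-c[2])/r[2]),1)
def proj(n,P):
    d=np.load(''+n+'.npz'); q=d['K']@(d['T'][:3,:3].T@(np.array(P,float)-d['T'][:3,3])); return np.round(q[:2]/q[2],1)
E
python3 - <<'E'
from h import *
snap('top','t0.png');snap('side','s0.png')
for n in('top','side'): d=np.load(n+'.npz');print(np.round(d['T'],3),d['K'])
s=arm.state();print(s['position'],np.round(s['tool_rot'],3),s['opening'],arm.tcp_to_tips)
E
```

```text
[[ 3.00000e-02 -9.96000e-01  8.50000e-02  4.07677e+02]
 [-1.00000e+00 -3.00000e-02 -4.00000e-03  3.70570e+01]
 [ 6.00000e-03 -8.50000e-02 -9.96000e-01  8.86179e+02]
 [ 0.00000e+00  0.00000e+00  0.00000e+00  1.00000e+00]] [[440.96139147   0.         279.851866  ]
 [  0.         440.96139147 210.60990145]
 [  0.           0.           1.        ]]
[[-9.96000e-01 -5.80000e-02  7.30000e-02  4.01998e+02]
 [-9.20000e-02  7.50000e-01 -6.55000e-01  7.69555e+02]
 [-1.60000e-02 -6.59000e-01 -7.52000e-01  8.58592e+02]
 [ 0.00000e+00  0.00000e+00  0.00000e+00  1.00000e+00]] [[531.72390727   0.         275.43505413]
 [  0.         531.72390727 205.65362232]
 [  0.           0.           1.        ]]
[ 250.33607638 -517.1057695   215.70563898] [[ 0.9    0.436 -0.001]
 [ 0.436 -0.9    0.002]
 [ 0.    -0.002 -1.   ]] 93.95729482233645 11.0
```

View pics/t0.png

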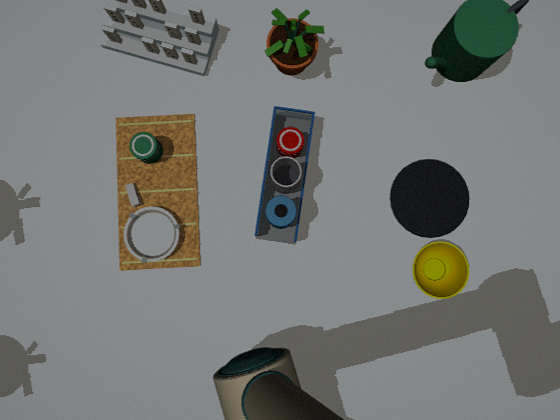

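View pics/s0.png

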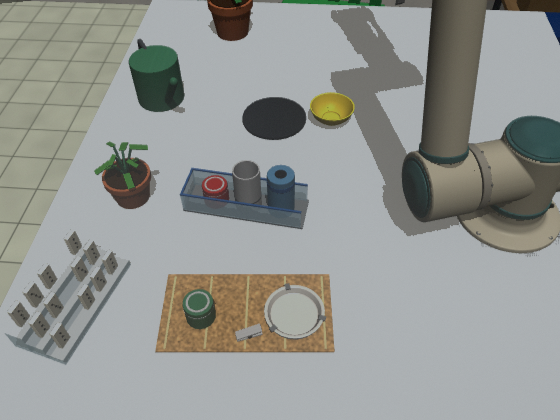

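```bash
python3 - <<'E'
from h import *
p=cv2.cvtColor(np.load('top.npz')['p'],cv2.COLOR_RGB2BGR)
a=cv2.resize(p[95:255,250:330],None,fx=3.7,fy=3.7,interpolation=2); b=cv2.resize(p[110:270,110:210],None,fx=3.7,fy=3.7,interpolation=2)
cv2.imwrite('pics/c0.png',np.hstack([a,b]))
# code: board dark blob, bowl
h=cv2.cvtColor(p,cv2.COLOR_BGR2HSV)
for nm,m,z in(('board',(p.max(2)<45),8),('bowl',(h[...,0]>20)&(h[...,0]<33)&(h[...,1]>180)&(h[...,2]>100),42)):
    n,l,s,c=cv2.connectedComponentsWithStats(m.astype(np.uint8))
    m2=np.zeros_like(l);m2[:,370:]=1
    for i in range(1,n):
        if s[i,4]>800:print(nm,s[i],c[i],pt('top',*c[i],z))
E
```

```text
board [ 426   13   77   69 1947] [456.62660503  57.33898305] [ 810.9 -321.7    8. ]
board [ 270   20   45   45 1098] [291.73224044  42.53460838] [831.4  19.5   8. ]
board [ 390  159   79   79 4805] [429.3207076  198.10093652] [ 516.6 -265.5    8. ]
board [ 214  347   80   32 1136] [252.08978873 360.84242958] [188.1  78.9   8. ]
board [ 242  370  102   50 2087] [291.3406804  397.92045999] [120.5   0.8   8. ]
bowl [ 413  242   56   57 2182] [441.00274977 267.51420715] [ 380.  -276.2   42. ]
```

View pics/c0.png

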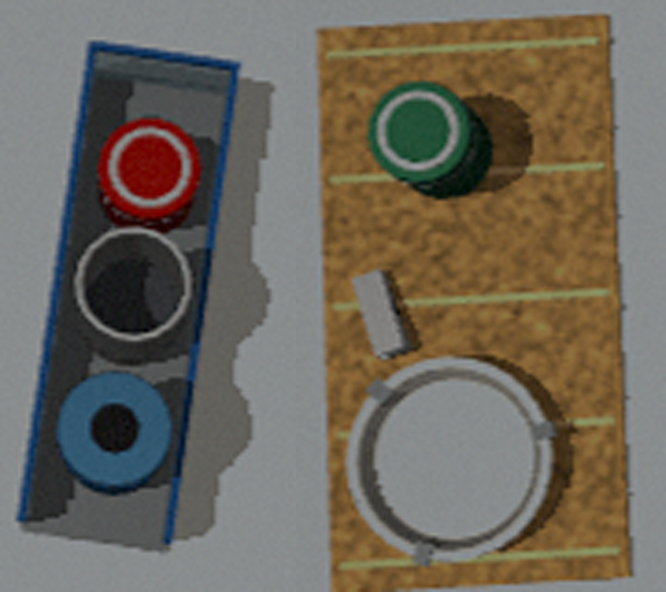

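```bash
python3 - <<'E'
from h import *
A=lambda x,y,z:pt('top',250+x/3.7-.4,95+y/3.7-.4,z)
B=lambda x,y,z:pt('top',110+(x-296)/3.7-.4,110+y/3.7-.4,z)
bl,br,fl,fr=[A(*c,52) for c in((90,42),(240,65),(20,522),(168,547))]
print(bl,br,fl,fr)
ax=(bl+br-fl-fr)/2;ax/=np.linalg.norm(ax);m=(bl+br+fl+fr)/4;print('lane ang',np.degrees(np.arctan2(ax[1],ax[0])),'mid',m)
# outer x: front -120, back 134 -> mid at +7
o=m-7*ax;print('origin',o)
for n,x in(('front',-72),('mid',0),('back',70)):print(n,np.round(o+x*ax,1))
print('red',A(149,168,54),'tum',A(133,284,109),'vase',A(114,430,109),'green',B(419,130,53),'ash',B(450,460,21),B(455,462,9),'clip',B(380,313,16))
s=arm.state();print(s['joint_pos'])
R=s['tool_rot'];print(np.degrees(np.arctan2(R[1,0],R[0,0])))
# side check
for u,v,z,n in((215,184,54,'red'),(246,170,109,'tum'),(281,174,109,'vase'),(274,118,8,'board'),(294,311,12,'ash'),(199,298,53,'green')):print(n,pt('side',u,v,z))
E
```

```text
[681.7  51.4  52. ] [671.8 -27.5  52. ] [429.7  79.4  52. ] [419.2   3.5  52. ]
lane ang -6.668987497392397 mid [550.6  26.7  52. ]
origin [543.64736442  27.51293202  52.        ]
front [472.1  35.9  52. ]
mid [543.6  27.5  52. ]
back [613.2  19.4  52. ]
red [615.   18.7  54. ] tum [544.3  26.  109. ] vase [473.4  33.1 109. ] green [597.3 300.1  53. ] ash [427.9 284.   21. ] [427.2 284.7   9. ] clip [505.5 327.1  16. ]
[-1.24101760e+00  2.76531737e-01  1.50597043e+00 -2.64008851e-05
  1.36072406e+00 -1.21015141e-01]
25.828894594470825
red [611.7  18.2  54. ]
tum [541.9  26.7 109. ]
vase [471.4  32.6 109. ]
board [ 514.7 -260.1    8. ]
ash [427.5 280.7  12. ]
green [594.  292.4  53. ]
```

Request:
arm_command(
  series=[
    {"fingers": 1,"rz": 0.93},
    {"fingers": 1,"rz": 0.93},
    {"fingers": 1,"rz": 0.93},
    {"fingers": 1,"rz": 0.93},
    {"fingers": 1,"rz": 0.93},
    {"fingers": 1,"rz": 0.93},
    {"fingers": 1,"rz": 0.93},
    {"fingers": 1,"x": 1.56,"y": -5.73},
    {"fingers": 1,"x": 1.56,"y": -5.73},
    {"fingers": 1,"x": 1.56,"y": -5.73},
    {"fingers": 1,"x": 1.56,"y": -5.73},
    {"fingers": 1,"x": 1.56,"y": -5.73},
  ],
)

```text
$.series[0]: bad value
```

Request:
arm_command(
  series=[
    {"fingers": 1,"x": 1.56,"y": -5.73},
    {"fingers": 1,"x": 1.56,"y": -5.73},
    {"fingers": 1,"x": 1.56,"y": -5.73},
    {"fingers": 1,"x": 1.56,"y": -5.73},
    {"fingers": 1,"x": 1.56,"y": -5.73},
    {"fingers": 1},
    {"fingers": 1},
    {"fingers": 1},
  ],
)

```text
$.series[0]: bad value
```

```bash
cat >> h.py <<'E'
def d(x,y,z,yaw=-6.67):
    s=arm.state();R=np.array(s['tool_rot']);v=R.T@(np.array([x,y,z])-s['position'])
    a=np.degrees(np.arctan2(R[1,0],R[0,0]))
    print('d cm',np.round(v/10,2),'rz units(now)',round((a-yaw)/5,2),'yaw',round(a,1),'tilt',np.round(R[:,2],3),'pos',np.round(s['position'],1),'t',s['time_s'],'q6',s['joint_pos'][5])
E
python3 -c "
from h import *
d(472.5,33.5,77)"
```

```text
d cm [ 43.98 -39.86  13.94] rz units(now) 6.5 yaw 25.8 tilt [-0.001  0.002 -1.   ] pos [ 250.3 -517.1  215.7] t 0.1 q6 -0.12101514057080966
```

Request:
arm_command(
  series=[
    {"fingers": 1,"x": 0,"y": 0,"z": 0,"rx": 0,"ry": 0,"rz": 0.93},
    {"fingers": 1,"x": 0,"y": 0,"z": 0,"rx": 0,"ry": 0,"rz": 0.93},
    {"fingers": 1,"x": 0,"y": 0,"z": 0,"rx": 0,"ry": 0,"rz": 0.93},
    {"fingers": 1,"x": 0,"y": 0,"z": 0,"rx": 0,"ry": 0,"rz": 0.93},
    {"fingers": 1,"x": 0,"y": 0,"z": 0,"rx": 0,"ry": 0,"rz": 0.93},
    {"fingers": 1,"x": 0,"y": 0,"z": 0,"rx": 0,"ry": 0,"rz": 0.93},
    {"fingers": 1,"x": 0,"y": 0,"z": 0,"rx": 0,"ry": 0,"rz": 0.93},
    {"fingers": 1,"x": 1.56,"y": -5.73,"z": 0,"rx": 0,"ry": 0,"rz": 0},
    {"fingers": 1,"x": 1.56,"y": -5.73,"z": 0,"rx": 0,"ry": 0,"rz": 0},
    {"fingers": 1,"x": 1.56,"y": -5.73,"z": 0,"rx": 0,"ry": 0,"rz": 0},
    {"fingers": 1,"x": 1.56,"y": -5.73,"z": 0,"rx": 0,"ry": 0,"rz": 0},
    {"fingers": 1,"x": 1.56,"y": -5.73,"z": 0,"rx": 0,"ry": 0,"rz": 0},
  ],
)

```text
time_s: 1.6
position: [361.8, -240.3, 216.2]
tool_rot: [[0.993, -0.118, 0.0], [-0.118, -0.993, 0.0], [0.0, -0.0, -1.0]]
ft_force: [1.1, 0.5, -0.2]
opening: 94.0
gripper_force: 0.0
```

Request:
arm_command(
  series=[
    {"fingers": 1,"x": 1.56,"y": -5.73,"z": 0,"rx": 0,"ry": 0,"rz": 0},
    {"fingers": 1,"x": 1.56,"y": -5.73,"z": 0,"rx": 0,"ry": 0,"rz": 0},
    {"fingers": 1,"x": 1.56,"y": -5.73,"z": 0,"rx": 0,"ry": 0,"rz": 0},
    {"fingers": 1,"x": 1.56,"y": -5.73,"z": 0,"rx": 0,"ry": 0,"rz": 0},
    {"fingers": 1,"x": 1.56,"y": -5.73,"z": 0,"rx": 0,"ry": 0,"rz": 0},
    {"fingers": 1,"x": 0,"y": 0,"z": 2,"rx": 0,"ry": 0,"rz": 0},
    {"fingers": 1,"x": 0,"y": 0,"z": 2,"rx": 0,"ry": 0,"rz": 0},
    {"fingers": 1,"x": 0,"y": 0,"z": 0,"rx": 0,"ry": 0,"rz": 0},
    {"fingers": 1,"x": 0,"y": 0,"z": 0,"rx": 0,"ry": 0,"rz": 0},
  ],
)

```text
time_s: 2.72
position: [472.8, 33.0, 176.9]
tool_rot: [[0.993, -0.117, 0.001], [-0.117, -0.993, -0.0], [0.001, 0.0, -1.0]]
ft_force: [-0.9, 0.4, 0.2]
opening: 94.0
gripper_force: 0.0
```

```bash
python3 -c "
from h import *
d(472.5,33.5,77)"
```

```text
d cm [-0.04 -0.04  9.99] rz units(now) -0.01 yaw -6.7 tilt [ 0.001 -0.    -1.   ] pos [472.8  33.  176.9] t 2.725 q6 1.611358566711869
```

Request:
arm_command(
  series=[
    {"fingers": 1,"x": 0,"y": 0,"z": 3,"rx": 0,"ry": 0,"rz": 0},
    {"fingers": 1,"x": 0,"y": 0,"z": 3,"rx": 0,"ry": 0,"rz": 0},
    {"fingers": 1,"x": 0,"y": 0,"z": 2.5,"rx": 0,"ry": 0,"rz": 0},
    {"fingers": 1,"x": 0,"y": 0,"z": 1.5,"rx": 0,"ry": 0,"rz": 0},
    {"fingers": 1,"x": 0,"y": 0,"z": 0,"rx": 0,"ry": 0,"rz": 0},
    {"fingers": -1,"x": 0,"y": 0,"z": 0,"rx": 0,"ry": 0,"rz": 0},
    {"fingers": -1,"x": 0,"y": 0,"z": 0,"rx": 0,"ry": 0,"rz": 0},
    {"fingers": -1,"x": 0,"y": 0,"z": 0,"rx": 0,"ry": 0,"rz": 0},
    {"fingers": -1,"x": 0,"y": 0,"z": 0,"rx": 0,"ry": 0,"rz": 0},
    {"fingers": -1,"x": 0,"y": 0,"z": 0,"rx": 0,"ry": 0,"rz": 0},
    {"fingers": -1,"x": 0,"y": 0,"z": 0,"rx": 0,"ry": 0,"rz": 0},
  ],
)

```text
time_s: 4.1
position: [472.7, 33.1, 76.7]
tool_rot: [[0.993, -0.117, 0.0], [-0.117, -0.993, -0.0], [0.0, 0.0, -1.0]]
ft_force: [-0.5, -1.4, 2.9]
opening: 55.6
gripper_force: 30.0
```

Request:
arm_command(
  series=[
    {"fingers": -1,"x": 0,"y": 0,"z": -1.5,"rx": 0,"ry": 0,"rz": 0},
    {"fingers": -1,"x": 0,"y": 0,"z": -3,"rx": 0,"ry": 0,"rz": 0},
    {"fingers": -1,"x": 0,"y": 0,"z": -3,"rx": 0,"ry": 0,"rz": 0},
    {"fingers": -1,"x": 0,"y": 0,"z": -2.5,"rx": 0,"ry": 0,"rz": 0},
    {"fingers": -1,"x": 0.4,"y": 2.4,"z": 0,"rx": 0,"ry": 0,"rz": 0},
    {"fingers": -1,"x": 0.6,"y": 4.5,"z": 0,"rx": 0,"ry": 0,"rz": 0},
    {"fingers": -1,"x": 0.6,"y": 4.5,"z": 0,"rx": 0,"ry": 0,"rz": 0},
    {"fingers": -1,"x": 0.6,"y": 4.5,"z": 0,"rx": 0,"ry": 0,"rz": 0},
    {"fingers": -1,"x": 0.6,"y": 4.5,"z": 0,"rx": 0,"ry": 0,"rz": 0},
    {"fingers": -1,"x": 0.6,"y": 4.5,"z": 0,"rx": 0,"ry": 0,"rz": 0},
    {"fingers": -1,"x": 0.6,"y": 4.4,"z": 0,"rx": 0,"ry": 0,"rz": 0},
    {"fingers": -1,"x": 0,"y": 0,"z": 0,"rx": 0,"ry": 0,"rz": 0},
  ],
)

```text
time_s: 5.6
position: [477.7, -265.4, 175.4]
tool_rot: [[0.993, -0.121, -0.001], [-0.121, -0.993, -0.0], [-0.001, 0.001, -1.0]]
ft_force: [-0.3, 0.7, -1.3]
opening: 55.9
gripper_force: 30.0
```

```bash
python3 -c "
from h import *
d(478,-263,82);snap('side','s1.png')"
```

```text
d cm [ 0.01 -0.24  9.34] rz units(now) -0.05 yaw -6.9 tilt [-0.001 -0.    -1.   ] pos [ 477.7 -265.4  175.4] t 5.6 q6 1.0583399244201193
```

View pics/s1.png

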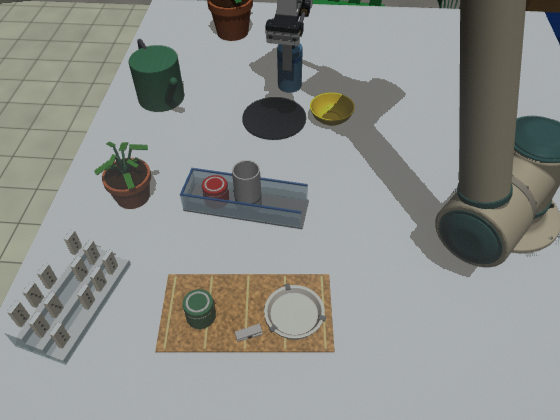

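Request:
arm_command(
  series=[
    {"fingers": -1,"x": 0,"y": 0,"z": 2.5,"rx": 0,"ry": 0,"rz": 0},
    {"fingers": -1,"x": 0,"y": 0,"z": 2.5,"rx": 0,"ry": 0,"rz": 0},
    {"fingers": -1,"x": 0,"y": 0,"z": 2.5,"rx": 0,"ry": 0,"rz": 0},
    {"fingers": -1,"x": 0,"y": 0,"z": 1.3,"rx": 0,"ry": 0,"rz": 0},
    {"fingers": -1,"x": 0,"y": 0,"z": 0.4,"rx": 0,"ry": 0,"rz": 0},
    {"fingers": -1,"x": 0,"y": 0,"z": 0.3,"rx": 0,"ry": 0,"rz": 0},
    {"fingers": -1,"x": 0,"y": 0,"z": 0,"rx": 0,"ry": 0,"rz": 0},
  ],
)

```text
time_s: 6.52
position: [478.3, -262.6, 82.0]
tool_rot: [[0.993, -0.117, 0.001], [-0.117, -0.993, -0.001], [0.001, 0.001, -1.0]]
ft_force: [-1.0, -0.0, -2.0]
opening: 55.7
gripper_force: 30.0
```

Request:
arm_command(
  series=[
    {"fingers": -1,"x": 0,"y": 0,"z": 0.1,"rx": 0,"ry": 0,"rz": 0},
    {"fingers": -1,"x": 0,"y": 0,"z": 0.02,"rx": 0,"ry": 0,"rz": 0},
    {"fingers": 0.6,"x": 0,"y": 0,"z": 0,"rx": 0,"ry": 0,"rz": 0},
    {"fingers": 0.6,"x": 0,"y": 0,"z": 0,"rx": 0,"ry": 0,"rz": 0},
    {"fingers": 0.9,"x": 0,"y": 0,"z": 0,"rx": 0,"ry": 0,"rz": 0},
    {"fingers": 0.9,"x": 0,"y": 0,"z": 0,"rx": 0,"ry": 0,"rz": 0},
    {"fingers": 1,"x": 0,"y": 0,"z": -2,"rx": 0,"ry": 0,"rz": 0},
    {"fingers": 1,"x": 0,"y": 0,"z": -3,"rx": 0,"ry": 0,"rz": 0},
    {"fingers": 1,"x": 0,"y": 0,"z": -3,"rx": 0,"ry": 0,"rz": 0},
    {"fingers": 1,"x": 0,"y": 0,"z": -2,"rx": 0,"ry": 0,"rz": 0},
  ],
)

```text
time_s: 7.78
position: [478.3, -262.7, 181.8]
tool_rot: [[0.993, -0.117, 0.001], [-0.117, -0.993, -0.001], [0.002, 0.001, -1.0]]
ft_force: [0.4, -0.3, 0.0]
opening: 93.7
gripper_force: 0.0
```

```bash
python3 -c "
from h import *
d(543.2,26.5,180)"
```

```text
d cm [  3.06 -29.48   0.16] rz units(now) -0.01 yaw -6.7 tilt [ 0.001 -0.001 -1.   ] pos [ 478.3 -262.7  181.8] t 7.775 q6 1.0583827430350254
```

Now to the tumbler.

Request:
arm_command(
  series=[
    {"fingers": 1,"x": 0.5,"y": -5,"z": 0,"rx": 0,"ry": 0,"rz": 0},
    {"fingers": 1,"x": 0.5,"y": -5,"z": 0,"rx": 0,"ry": 0,"rz": 0},
    {"fingers": 1,"x": 0.5,"y": -5,"z": 0,"rx": 0,"ry": 0,"rz": 0},
    {"fingers": 1,"x": 0.5,"y": -5,"z": 0,"rx": 0,"ry": 0,"rz": 0},
    {"fingers": 1,"x": 0.5,"y": -5,"z": 0,"rx": 0,"ry": 0,"rz": 0},
    {"fingers": 1,"x": 0.56,"y": -4.48,"z": 0,"rx": 0,"ry": 0,"rz": 0},
    {"fingers": 1,"x": 0,"y": 0,"z": 0,"rx": 0,"ry": 0,"rz": 0},
    {"fingers": 1,"x": 0,"y": 0,"z": 2,"rx": 0,"ry": 0,"rz": 0},
    {"fingers": 1,"x": 0,"y": 0,"z": 0,"rx": 0,"ry": 0,"rz": 0},
  ],
)

```text
time_s: 8.9
position: [541.4, 25.9, 159.0]
tool_rot: [[0.993, -0.118, -0.004], [-0.118, -0.993, -0.0], [-0.003, 0.001, -1.0]]
ft_force: [-0.6, -0.2, -0.0]
opening: 94.1
gripper_force: 0.0
```

Request:
arm_command(
  series=[
    {"fingers": 1,"x": 0.0,"y": 0,"z": 2.5,"rx": 0,"ry": 0,"rz": 0},
    {"fingers": 1,"x": 0,"y": 0,"z": 2.5,"rx": 0,"ry": 0,"rz": 0},
    {"fingers": 1,"x": 0,"y": 0,"z": 2,"rx": 0,"ry": 0,"rz": 0},
    {"fingers": 1,"x": 0,"y": 0,"z": 1.2,"rx": 0,"ry": 0,"rz": 0},
    {"fingers": 1,"x": 0,"y": 0,"z": 0,"rx": 0,"ry": 0,"rz": 0},
    {"fingers": -1,"x": 0,"y": 0,"z": 0,"rx": 0,"ry": 0,"rz": 0},
    {"fingers": -1,"x": 0,"y": 0,"z": 0,"rx": 0,"ry": 0,"rz": 0},
    {"fingers": -1,"x": 0,"y": 0,"z": 0,"rx": 0,"ry": 0,"rz": 0},
    {"fingers": -1,"x": 0,"y": 0,"z": 0,"rx": 0,"ry": 0,"rz": 0},
    {"fingers": -1,"x": 0,"y": 0,"z": 0,"rx": 0,"ry": 0,"rz": 0},
    {"fingers": -1,"x": 0,"y": 0,"z": 0,"rx": 0,"ry": 0,"rz": 0},
  ],
)

```text
time_s: 10.28
position: [543.0, 26.6, 78.5]
tool_rot: [[0.993, -0.117, 0.0], [-0.117, -0.993, -0.0], [0.001, 0.0, -1.0]]
ft_force: [0.2, 0.0, 1.8]
opening: 56.4
gripper_force: 30.0
```

```bash
python3 -c "
from h import *
d(554,-263,82)"
```

```text
d cm [ 4.48 28.63 -0.34] rz units(now) -0.01 yaw -6.7 tilt [ 0. -0. -1.] pos [543.   26.6  78.5] t 10.275 q6 1.6093520142415991
```

Request:
arm_command(
  series=[
    {"fingers": -1,"x": 0,"y": 0,"z": -1.5,"rx": 0,"ry": 0,"rz": 0},
    {"fingers": -1,"x": 0,"y": 0,"z": -3,"rx": 0,"ry": 0,"rz": 0},
    {"fingers": -1,"x": 0,"y": 0,"z": -3,"rx": 0,"ry": 0,"rz": 0},
    {"fingers": -1,"x": 0,"y": 0,"z": -3,"rx": 0,"ry": 0,"rz": 0},
    {"fingers": -1,"x": 0.88,"y": 2.4,"z": 0,"rx": 0,"ry": 0,"rz": 0},
    {"fingers": -1,"x": 0.6,"y": 4.5,"z": 0,"rx": 0,"ry": 0,"rz": 0},
    {"fingers": -1,"x": 0.6,"y": 4.5,"z": 0,"rx": 0,"ry": 0,"rz": 0},
    {"fingers": -1,"x": 0.6,"y": 4.5,"z": 0,"rx": 0,"ry": 0,"rz": 0},
    {"fingers": -1,"x": 0.6,"y": 4.5,"z": 0,"rx": 0,"ry": 0,"rz": 0},
    {"fingers": -1,"x": 0.6,"y": 4.5,"z": 0,"rx": 0,"ry": 0,"rz": 0},
    {"fingers": -1,"x": 0.6,"y": 3.73,"z": 0,"rx": 0,"ry": 0,"rz": 0},
    {"fingers": -1,"x": 0,"y": 0,"z": 0,"rx": 0,"ry": 0,"rz": 0},
  ],
)

```text
time_s: 11.78
position: [553.8, -265.6, 183.3]
tool_rot: [[0.993, -0.12, 0.0], [-0.12, -0.993, -0.001], [0.0, 0.001, -1.0]]
ft_force: [0.1, 0.4, -1.5]
opening: 56.4
gripper_force: 30.0
```

Request:
arm_command(
  series=[
    {"fingers": -1,"x": 0,"y": 0,"z": 0,"rx": 0,"ry": 0,"rz": 0},
    {"fingers": -1,"x": 0,"y": 0,"z": 2.5,"rx": 0,"ry": 0,"rz": 0},
    {"fingers": -1,"x": 0,"y": 0,"z": 2.5,"rx": 0,"ry": 0,"rz": 0},
    {"fingers": -1,"x": 0,"y": 0,"z": 2.3,"rx": 0,"ry": 0,"rz": 0},
    {"fingers": -1,"x": 0,"y": 0,"z": 1.2,"rx": 0,"ry": 0,"rz": 0},
    {"fingers": -1,"x": 0,"y": 0,"z": 0.8,"rx": 0,"ry": 0,"rz": 0},
    {"fingers": -1,"x": 0,"y": 0,"z": 0.4,"rx": 0,"ry": 0,"rz": 0},
    {"fingers": -1,"x": 0,"y": 0,"z": 0.2,"rx": 0,"ry": 0,"rz": 0},
    {"fingers": -1,"x": 0,"y": 0,"z": 0,"rx": 0,"ry": 0,"rz": 0},
  ],
)

```text
time_s: 12.9
position: [554.0, -263.0, 84.7]
tool_rot: [[0.993, -0.117, 0.001], [-0.117, -0.993, -0.0], [0.001, 0.0, -1.0]]
ft_force: [0.1, -0.0, -2.2]
opening: 56.3
gripper_force: 30.0
```

Request:
arm_command(
  series=[
    {"fingers": -1,"x": 0,"y": 0,"z": 0.15,"rx": 0,"ry": 0,"rz": 0},
    {"fingers": -1,"x": 0,"y": 0,"z": 0.1,"rx": 0,"ry": 0,"rz": 0},
    {"fingers": -1,"x": 0,"y": 0,"z": 0,"rx": 0,"ry": 0,"rz": 0},
    {"fingers": 0.6,"x": 0,"y": 0,"z": 0,"rx": 0,"ry": 0,"rz": 0},
    {"fingers": 0.6,"x": 0,"y": 0,"z": 0,"rx": 0,"ry": 0,"rz": 0},
    {"fingers": 0.9,"x": 0,"y": 0,"z": 0,"rx": 0,"ry": 0,"rz": 0},
    {"fingers": 0.9,"x": 0,"y": 0,"z": 0,"rx": 0,"ry": 0,"rz": 0},
    {"fingers": 1,"x": 0,"y": 0,"z": -2,"rx": 0,"ry": 0,"rz": 0},
    {"fingers": 1,"x": 0,"y": 0,"z": -3,"rx": 0,"ry": 0,"rz": 0},
    {"fingers": 1,"x": 0,"y": 0,"z": -3,"rx": 0,"ry": 0,"rz": 0},
    {"fingers": 1,"x": 0,"y": 0,"z": -2,"rx": 0,"ry": 0,"rz": 0},
  ],
)

```text
time_s: 14.28
position: [554.3, -263.1, 183.4]
tool_rot: [[0.993, -0.117, 0.002], [-0.117, -0.993, -0.001], [0.002, 0.001, -1.0]]
ft_force: [0.0, -0.8, 0.5]
opening: 94.0
gripper_force: 0.0
```

```bash
python3 -c "
from h import *
d(613.5,18.7,120,83.33);snap('top','t1.png')
from math import *
s=np.array(arm.state()['position']);v=np.array([613.5,18.7])-s[:2]
a=radians(83.33);print('rot frame',v@[cos(a),sin(a)],v@[sin(a),-cos(a)])"
```

```text
d cm [  2.57 -28.68   6.32] rz units(now) -18.01 yaw -6.7 tilt [ 0.002 -0.001 -1.   ] pos [ 554.3 -263.1  183.4] t 14.275 q6 1.1315967664517397
rot frame 287.3634226824002 24.810922303522
```

View pics/t1.png

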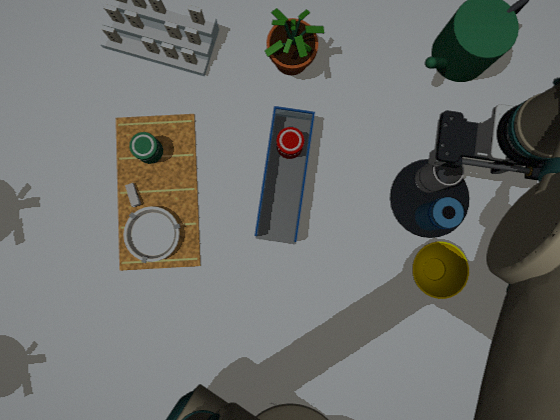

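Request:
arm_command(
  series=[
    {"fingers": 0.5,"x": 0,"y": 0,"z": 0,"rx": 0,"ry": 0,"rz": -1},
    {"fingers": 0.5,"x": 0,"y": 0,"z": 0,"rx": 0,"ry": 0,"rz": -1},
    {"fingers": 0.5,"x": 0,"y": 0,"z": 0,"rx": 0,"ry": 0,"rz": -1},
    {"fingers": 0.5,"x": 0,"y": 0,"z": 0,"rx": 0,"ry": 0,"rz": -1},
    {"fingers": 0.5,"x": 0,"y": 0,"z": 0,"rx": 0,"ry": 0,"rz": -1},
    {"fingers": 0.5,"x": 0,"y": 0,"z": 0,"rx": 0,"ry": 0,"rz": -1},
    {"fingers": 0.5,"x": 0,"y": 0,"z": 0,"rx": 0,"ry": 0,"rz": -1},
    {"fingers": 0.5,"x": 0,"y": 0,"z": 0,"rx": 0,"ry": 0,"rz": -1},
    {"fingers": 0.5,"x": 0,"y": 0,"z": 0,"rx": 0,"ry": 0,"rz": -1},
    {"fingers": 0.5,"x": 0,"y": 0,"z": 0,"rx": 0,"ry": 0,"rz": -1},
    {"fingers": 0.5,"x": 0,"y": 0,"z": 0,"rx": 0,"ry": 0,"rz": -1},
    {"fingers": 0.5,"x": 0,"y": 0,"z": 0,"rx": 0,"ry": 0,"rz": -1},
  ],
)

```text
time_s: 15.82
position: [553.6, -262.7, 181.0]
tool_rot: [[0.596, 0.803, -0.001], [0.803, -0.596, 0.0], [-0.0, -0.001, -1.0]]
ft_force: [0.1, -0.5, -0.1]
opening: 70.6
gripper_force: 0.0
```

Request:
arm_command(
  series=[
    {"fingers": 0.5,"x": 0,"y": 0,"z": 0,"rx": 0,"ry": 0,"rz": -1},
    {"fingers": 0.5,"x": 0,"y": 0,"z": 0,"rx": 0,"ry": 0,"rz": -1},
    {"fingers": 0.5,"x": 0,"y": 0,"z": 0,"rx": 0,"ry": 0,"rz": -1},
    {"fingers": 0.5,"x": 0,"y": 0,"z": 0,"rx": 0,"ry": 0,"rz": -1},
    {"fingers": 0.5,"x": 0,"y": 0,"z": 0,"rx": 0,"ry": 0,"rz": -1},
    {"fingers": 0.5,"x": 0,"y": 0,"z": 0,"rx": 0,"ry": 0,"rz": -1},
    {"fingers": 0.5,"x": 5.7,"y": 0.5,"z": 0,"rx": 0,"ry": 0,"rz": 0},
    {"fingers": 0.5,"x": 5.7,"y": 0.5,"z": 0,"rx": 0,"ry": 0,"rz": 0},
    {"fingers": 0.5,"x": 5.7,"y": 0.5,"z": 0,"rx": 0,"ry": 0,"rz": 0},
    {"fingers": 0.5,"x": 5.7,"y": 0.5,"z": 0,"rx": 0,"ry": 0,"rz": 0},
    {"fingers": 0.5,"x": 5.7,"y": 0.5,"z": 0,"rx": 0,"ry": 0,"rz": 0},
    {"fingers": 0.5,"x": 0,"y": 0,"z": 0,"rx": 0,"ry": 0,"rz": 0},
  ],
)

```text
time_s: 17.32
position: [612.1, 21.3, 181.0]
tool_rot: [[0.112, 0.994, -0.001], [0.994, -0.112, 0.001], [0.001, -0.001, -1.0]]
ft_force: [-0.5, -0.1, 0.7]
opening: 70.6
gripper_force: 0.0
```

Request:
arm_command(
  series=[
    {"fingers": 0.5,"x": 0,"y": 0,"z": 2,"rx": 0,"ry": 0,"rz": 0},
    {"fingers": 0.5,"x": 0,"y": 0,"z": 2.5,"rx": 0,"ry": 0,"rz": 0},
    {"fingers": 0.5,"x": 0,"y": 0,"z": 2.5,"rx": 0,"ry": 0,"rz": 0},
    {"fingers": 0.5,"x": 0,"y": 0,"z": 0,"rx": 0,"ry": 0,"rz": 0},
    {"fingers": 0.5,"x": 0,"y": 0,"z": 0,"rx": 0,"ry": 0,"rz": 0},
  ],
)

```text
time_s: 17.95
position: [612.5, 16.5, 112.3]
tool_rot: [[0.118, 0.993, 0.001], [0.993, -0.118, -0.0], [-0.0, 0.001, -1.0]]
ft_force: [0.4, -1.0, 0.3]
opening: 70.6
gripper_force: 0.0
```

```bash
python3 -c "
from h import *
d(613.5,18.7,33,83.33);snap('side','s2.png')"
```

```text
d cm [0.23 0.07 7.93] rz units(now) -0.02 yaw 83.2 tilt [ 0.001 -0.    -1.   ] pos [612.5  16.5 112.3] t 17.95 q6 0.03178904044433161
```

View pics/s2.png

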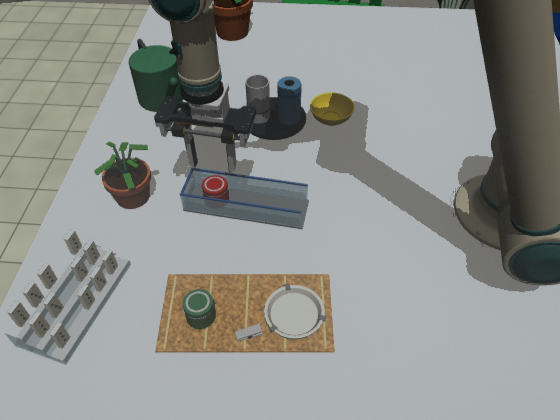

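Request:
arm_command(
  series=[
    {"fingers": 0.5,"x": 0.2,"y": 0.07,"z": 2,"rx": 0,"ry": 0,"rz": 0},
    {"fingers": 0.5,"x": 0,"y": 0,"z": 2.5,"rx": 0,"ry": 0,"rz": 0},
    {"fingers": 0.5,"x": 0,"y": 0,"z": 2,"rx": 0,"ry": 0,"rz": 0},
    {"fingers": 0.5,"x": 0,"y": 0,"z": 1.5,"rx": 0,"ry": 0,"rz": 0},
    {"fingers": 0.5,"x": 0,"y": 0,"z": 0,"rx": 0,"ry": 0,"rz": 0},
    {"fingers": 0.5,"x": 0,"y": 0,"z": 0,"rx": 0,"ry": 0,"rz": 0},
    {"fingers": -1,"x": 0,"y": 0,"z": 0,"rx": 0,"ry": 0,"rz": 0},
    {"fingers": -1,"x": 0,"y": 0,"z": 0,"rx": 0,"ry": 0,"rz": 0},
    {"fingers": -1,"x": 0,"y": 0,"z": 0,"rx": 0,"ry": 0,"rz": 0},
    {"fingers": -1,"x": 0,"y": 0,"z": 0,"rx": 0,"ry": 0,"rz": 0},
  ],
)

```text
time_s: 19.25
position: [613.7, 19.1, 32.5]
tool_rot: [[0.117, 0.993, 0.002], [0.993, -0.117, -0.0], [-0.0, 0.002, -1.0]]
ft_force: [0.6, -0.5, 3.9]
opening: 53.5
gripper_force: 30.0
```

```bash
python3 -c "
from h import *
d(427.5,283,110,83.33)"
```

```text
d cm [ 24.03 -21.57  -7.79] rz units(now) -0.01 yaw 83.3 tilt [ 0.002 -0.    -1.   ] pos [613.7  19.1  32.5] t 19.25 q6 0.03523167501488813
```

Request:
arm_command(
  series=[
    {"fingers": -1,"x": 0,"y": 0,"z": -1.5,"rx": 0,"ry": 0,"rz": 0},
    {"fingers": -1,"x": 0,"y": 0,"z": -3,"rx": 0,"ry": 0,"rz": 0},
    {"fingers": -1,"x": 0,"y": 0,"z": -3.5,"rx": 0,"ry": 0,"rz": 0},
    {"fingers": -1,"x": 2,"y": -1.8,"z": 0,"rx": 0,"ry": 0,"rz": 0},
    {"fingers": -1,"x": 3.5,"y": -3.2,"z": 0,"rx": 0,"ry": 0,"rz": 0},
    {"fingers": -1,"x": 3.5,"y": -3.2,"z": 0,"rx": 0,"ry": 0,"rz": 0},
    {"fingers": -1,"x": 3.5,"y": -3.2,"z": 0,"rx": 0,"ry": 0,"rz": 0},
    {"fingers": -1,"x": 3.5,"y": -3.2,"z": 0,"rx": 0,"ry": 0,"rz": 0},
    {"fingers": -1,"x": 3.5,"y": -3.2,"z": 0,"rx": 0,"ry": 0,"rz": 0},
    {"fingers": -1,"x": 3.5,"y": -3,"z": 0,"rx": 0,"ry": 0,"rz": 0},
    {"fingers": -1,"x": 1,"y": -0.77,"z": 0,"rx": 0,"ry": 0,"rz": 0},
    {"fingers": -1,"x": 0,"y": 0,"z": 0,"rx": 0,"ry": 0,"rz": 0},
  ],
)

```text
time_s: 20.75
position: [425.0, 283.0, 110.9]
tool_rot: [[0.115, 0.993, -0.002], [0.993, -0.115, -0.001], [-0.002, -0.002, -1.0]]
ft_force: [1.1, -0.8, -2.6]
opening: 53.7
gripper_force: 30.0
```

Request:
arm_command(
  series=[
    {"fingers": -1,"x": 0,"y": 0,"z": 1.5,"rx": 0,"ry": 0,"rz": 0},
    {"fingers": -1,"x": 0,"y": 0,"z": 2,"rx": 0,"ry": 0,"rz": 0},
    {"fingers": -1,"x": 0,"y": 0,"z": 1,"rx": 0,"ry": 0,"rz": 0},
    {"fingers": -1,"x": 0,"y": 0,"z": 0,"rx": 0,"ry": 0,"rz": 0},
    {"fingers": -1,"x": 0,"y": 0,"z": 0,"rx": 0,"ry": 0,"rz": 0},
  ],
)

```text
time_s: 21.38
position: [427.5, 282.6, 67.0]
tool_rot: [[0.118, 0.993, 0.001], [0.993, -0.118, 0.0], [0.0, 0.001, -1.0]]
ft_force: [0.1, 0.2, -1.8]
opening: 53.4
gripper_force: 30.0
```

```bash
python3 - <<'E'
from h import *
d(427.5,283,38,83.33);snap('side','x.png');snap('top','x2.png')
a=np.load('side.npz')['p'][260:370,230:370];b=np.load('top.npz')['p'][170:290,90:230]
cv2.imwrite('pics/c3.png',np.vstack([cv2.resize(a,None,fx=2.5,fy=2.5),cv2.resize(b,None,fx=2.5,fy=2.5)])[:,:,::-1])
E
```

```text
d cm [ 0.04 -0.    2.9 ] rz units(now) -0.02 yaw 83.2 tilt [ 0.001  0.    -1.   ] pos [427.5 282.6  67. ] t 21.375 q6 0.5665611874787654
```

View pics/c3.png

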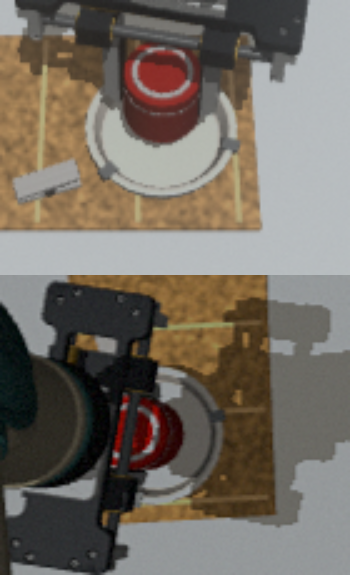

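Request:
arm_command(
  series=[
    {"fingers": -1,"x": 0,"y": 0,"z": 1,"rx": 0,"ry": 0,"rz": 0},
    {"fingers": -1,"x": 0,"y": 0,"z": 0.9,"rx": 0,"ry": 0,"rz": 0},
    {"fingers": -1,"x": 0,"y": 0,"z": 0.5,"rx": 0,"ry": 0,"rz": 0},
    {"fingers": -1,"x": 0,"y": 0,"z": 0.3,"rx": 0,"ry": 0,"rz": 0},
    {"fingers": -1,"x": 0,"y": 0,"z": 0.1,"rx": 0,"ry": 0,"rz": 0},
    {"fingers": -1,"x": 0,"y": 0,"z": 0,"rx": 0,"ry": 0,"rz": 0},
    {"fingers": -1,"x": 0,"y": 0,"z": 0,"rx": 0,"ry": 0,"rz": 0},
  ],
)

```text
time_s: 22.35
position: [427.0, 282.9, 38.9]
tool_rot: [[0.117, 0.993, 0.0], [0.993, -0.117, 0.0], [0.0, 0.0, -1.0]]
ft_force: [0.9, 0.1, -2.1]
opening: 53.6
gripper_force: 30.0
```

Request:
arm_command(
  series=[
    {"fingers": -1,"x": 0,"y": 0,"z": 0.1,"rx": 0,"ry": 0,"rz": 0},
    {"fingers": -1,"x": 0,"y": 0,"z": 0.05,"rx": 0,"ry": 0,"rz": 0},
    {"fingers": -1,"x": 0,"y": 0,"z": 0,"rx": 0,"ry": 0,"rz": 0},
    {"fingers": 0.5,"x": 0,"y": 0,"z": 0,"rx": 0,"ry": 0,"rz": 0},
    {"fingers": 0.5,"x": 0,"y": 0,"z": 0,"rx": 0,"ry": 0,"rz": 0},
    {"fingers": 0.5,"x": 0,"y": 0,"z": 0,"rx": 0,"ry": 0,"rz": 0},
    {"fingers": 0.5,"x": 0,"y": 0,"z": -2,"rx": 0,"ry": 0,"rz": 0},
    {"fingers": 0.5,"x": 0,"y": 0,"z": -3,"rx": 0,"ry": 0,"rz": 0},
    {"fingers": 0.7,"x": 0,"y": 0,"z": -3,"rx": 0,"ry": 0,"rz": 0},
    {"fingers": 0.7,"x": 0,"y": 0,"z": 0,"rx": 0,"ry": 0,"rz": 0},
  ],
)

```text
time_s: 23.6
position: [428.5, 283.6, 119.2]
tool_rot: [[0.117, 0.993, 0.005], [0.993, -0.117, 0.002], [0.003, 0.005, -1.0]]
ft_force: [-0.4, -0.2, -0.2]
opening: 79.6
gripper_force: 0.0
```

```bash
python3 -c "
from h import *
d(595.5,297,115,83.33)"
```

```text
d cm [ 3.28 16.43  0.51] rz units(now) -0.01 yaw 83.3 tilt [ 0.005  0.002 -1.   ] pos [428.5 283.6 119.2] t 23.6 q6 0.5665673624565728
```

Request:
arm_command(
  series=[
    {"fingers": 0.7,"x": 0.8,"y": 4,"z": 0,"rx": 0,"ry": 0,"rz": 0},
    {"fingers": 0.7,"x": 0.8,"y": 4,"z": 0,"rx": 0,"ry": 0,"rz": 0},
    {"fingers": 0.7,"x": 0.8,"y": 4,"z": 0,"rx": 0,"ry": 0,"rz": 0},
    {"fingers": 0.7,"x": 0.8,"y": 4.4,"z": 0,"rx": 0,"ry": 0,"rz": 0},
    {"fingers": 0.7,"x": 0,"y": 0,"z": 2,"rx": 0,"ry": 0,"rz": 0},
    {"fingers": 0.7,"x": 0,"y": 0,"z": 1,"rx": 0,"ry": 0,"rz": 0},
    {"fingers": 0.7,"x": 0,"y": 0,"z": 0,"rx": 0,"ry": 0,"rz": 0},
    {"fingers": 0.7,"x": 0,"y": 0,"z": 0,"rx": 0,"ry": 0,"rz": 0},
  ],
)

```text
time_s: 24.6
position: [593.1, 295.5, 87.5]
tool_rot: [[0.117, 0.993, 0.0], [0.993, -0.117, 0.0], [0.0, 0.0, -1.0]]
ft_force: [-0.4, 0.0, 1.1]
opening: 79.6
gripper_force: 0.0
```

```bash
python3 - <<'E'
from h import *
d(595.5,297,31,83.33);snap('side','x3.png')
a=np.load('side.npz')['p'][240:370,150:350]
a=cv2.resize(a,None,fx=4,fy=4,interpolation=2)[:,:,::-1];cv2.imwrite('pics/c4.png',a)
for P in((595.5,297,53),(595.5,297,3),(427.3,283,59)):print((proj('side',P)-[150,240])*4)
E
```

```text
d cm [0.17 0.21 5.65] rz units(now) -0.01 yaw 83.3 tilt [ 0.  0. -1.] pos [593.1 295.5  87.5] t 24.6 q6 0.4743524701760282
[190.4 240.8]
[204.4 298.8]
[577.2 233.2]
```

View pics/c4.png

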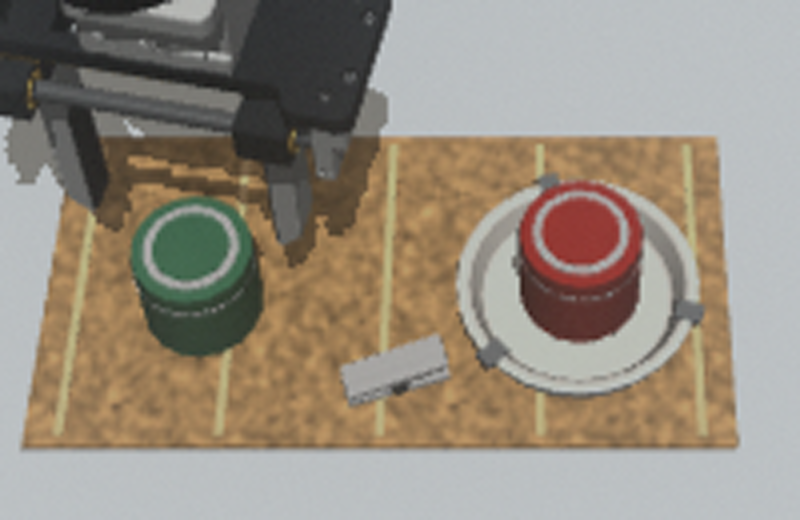

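Request:
arm_command(
  series=[
    {"fingers": 0.7,"x": 0.48,"y": 0.27,"z": 0,"rx": 0,"ry": 0,"rz": 0},
    {"fingers": 0.7,"x": 0,"y": 0,"z": 2,"rx": 0,"ry": 0,"rz": 0},
    {"fingers": 0.7,"x": 0,"y": 0,"z": 2,"rx": 0,"ry": 0,"rz": 0},
    {"fingers": 0.7,"x": 0,"y": 0,"z": 1.6,"rx": 0,"ry": 0,"rz": 0},
    {"fingers": 0.7,"x": 0,"y": 0,"z": 0,"rx": 0,"ry": 0,"rz": 0},
    {"fingers": 0.7,"x": 0,"y": 0,"z": 0,"rx": 0,"ry": 0,"rz": 0},
    {"fingers": -1,"x": 0,"y": 0,"z": 0,"rx": 0,"ry": 0,"rz": 0},
    {"fingers": -1,"x": 0,"y": 0,"z": 0,"rx": 0,"ry": 0,"rz": 0},
    {"fingers": -1,"x": 0,"y": 0,"z": 0,"rx": 0,"ry": 0,"rz": 0},
    {"fingers": -1,"x": 0,"y": 0,"z": 0,"rx": 0,"ry": 0,"rz": 0},
    {"fingers": -1,"x": 0,"y": 0,"z": 0,"rx": 0,"ry": 0,"rz": 0},
  ],
)

```text
time_s: 26.02
position: [596.5, 299.9, 31.6]
tool_rot: [[0.117, 0.993, -0.0], [0.993, -0.117, 0.0], [0.0, -0.0, -1.0]]
ft_force: [-1.2, -0.2, 3.3]
opening: 53.7
gripper_force: 30.0
```

```bash
python3 -c "
from h import *
d(613.4,18.9,113,83.33)"
```

```text
d cm [-27.71   4.96  -8.14] rz units(now) -0.01 yaw 83.3 tilt [-0.  0. -1.] pos [596.5 299.9  31.6] t 26.025 q6 0.4789189464892291
```

Request:
arm_command(
  series=[
    {"fingers": -1,"x": 0,"y": 0,"z": -1.5,"rx": 0,"ry": 0,"rz": 0},
    {"fingers": -1,"x": 0,"y": 0,"z": -3,"rx": 0,"ry": 0,"rz": 0},
    {"fingers": -1,"x": 0,"y": 0,"z": -3.5,"rx": 0,"ry": 0,"rz": 0},
    {"fingers": -1,"x": -2,"y": 0.4,"z": 0,"rx": 0,"ry": 0,"rz": 0},
    {"fingers": -1,"x": -4,"y": 0.7,"z": 0,"rx": 0,"ry": 0,"rz": 0},
    {"fingers": -1,"x": -4,"y": 0.7,"z": 0,"rx": 0,"ry": 0,"rz": 0},
    {"fingers": -1,"x": -4,"y": 0.7,"z": 0,"rx": 0,"ry": 0,"rz": 0},
    {"fingers": -1,"x": -4,"y": 0.7,"z": 0,"rx": 0,"ry": 0,"rz": 0},
    {"fingers": -1,"x": -4,"y": 0.7,"z": 0,"rx": 0,"ry": 0,"rz": 0},
    {"fingers": -1,"x": -4,"y": 0.7,"z": 0,"rx": 0,"ry": 0,"rz": 0},
    {"fingers": -1,"x": -1.71,"y": 0.36,"z": 0,"rx": 0,"ry": 0,"rz": 0},
    {"fingers": -1,"x": 0,"y": 0,"z": 0,"rx": 0,"ry": 0,"rz": 0},
  ],
)

```text
time_s: 27.52
position: [612.9, 17.6, 110.3]
tool_rot: [[0.12, 0.993, -0.002], [0.993, -0.12, 0.0], [0.0, -0.002, -1.0]]
ft_force: [-1.5, 0.2, -1.2]
opening: 53.6
gripper_force: 30.0
```

Request:
arm_command(
  series=[
    {"fingers": -1,"x": 0,"y": 0,"z": 0,"rx": 0,"ry": 0,"rz": 0},
    {"fingers": -1,"x": 0,"y": 0,"z": 0,"rx": 0,"ry": 0,"rz": 0},
    {"fingers": -1,"x": 0,"y": 0,"z": 1,"rx": 0,"ry": 0,"rz": 0},
    {"fingers": -1,"x": 0,"y": 0,"z": 0,"rx": 0,"ry": 0,"rz": 0},
  ],
)

```text
time_s: 28.02
position: [612.5, 19.5, 100.0]
tool_rot: [[0.116, 0.993, -0.002], [0.993, -0.116, 0.0], [-0.0, -0.002, -1.0]]
ft_force: [-0.2, -0.0, -2.2]
opening: 53.7
gripper_force: 30.0
```

```bash
python3 - <<'E'
from h import *
d(613.4,18.9,33,83.33)
E
```

```text
d cm [-0.05  0.11  6.7 ] rz units(now) 0.0 yaw 83.3 tilt [-0.002  0.    -1.   ] pos [612.5  19.5 100. ] t 28.025 q6 0.03475063165944439
```

Request:
arm_command(
  series=[
    {"fingers": -1,"x": 0,"y": 0,"z": 2,"rx": 0,"ry": 0,"rz": 0},
    {"fingers": -1,"x": 0,"y": 0,"z": 2,"rx": 0,"ry": 0,"rz": 0},
    {"fingers": -1,"x": 0,"y": 0,"z": 1.2,"rx": 0,"ry": 0,"rz": 0},
    {"fingers": -1,"x": 0,"y": 0,"z": 0.8,"rx": 0,"ry": 0,"rz": 0},
    {"fingers": -1,"x": 0,"y": 0,"z": 0.4,"rx": 0,"ry": 0,"rz": 0},
    {"fingers": -1,"x": 0,"y": 0,"z": 0.2,"rx": 0,"ry": 0,"rz": 0},
    {"fingers": -1,"x": 0,"y": 0,"z": 0,"rx": 0,"ry": 0,"rz": 0},
    {"fingers": -1,"x": 0,"y": 0,"z": 0,"rx": 0,"ry": 0,"rz": 0},
  ],
)

```text
time_s: 29.02
position: [613.8, 18.7, 35.7]
tool_rot: [[0.117, 0.993, 0.001], [0.993, -0.117, -0.0], [-0.0, 0.001, -1.0]]
ft_force: [0.9, 1.0, -3.0]
opening: 53.8
gripper_force: 30.0
```

Request:
arm_command(
  series=[
    {"fingers": -1,"x": 0,"y": 0,"z": 0.15,"rx": 0,"ry": 0,"rz": 0},
    {"fingers": -1,"x": 0,"y": 0,"z": 0.1,"rx": 0,"ry": 0,"rz": 0},
    {"fingers": -1,"x": 0,"y": 0,"z": 0.06,"rx": 0,"ry": 0,"rz": 0},
    {"fingers": -1,"x": 0,"y": 0,"z": 0,"rx": 0,"ry": 0,"rz": 0},
    {"fingers": 0.5,"x": 0,"y": 0,"z": 0,"rx": 0,"ry": 0,"rz": 0},
    {"fingers": 0.5,"x": 0,"y": 0,"z": 0,"rx": 0,"ry": 0,"rz": 0},
    {"fingers": 0.5,"x": 0,"y": 0,"z": 0,"rx": 0,"ry": 0,"rz": 0},
    {"fingers": 0.5,"x": 0,"y": 0,"z": -2,"rx": 0,"ry": 0,"rz": 0},
    {"fingers": 0.5,"x": 0,"y": 0,"z": -4,"rx": 0,"ry": 0,"rz": 0},
    {"fingers": 0.5,"x": 0,"y": 0,"z": -5,"rx": 0,"ry": 0,"rz": 0},
    {"fingers": 0.5,"x": 0,"y": 0,"z": -4,"rx": 0,"ry": 0,"rz": 0},
    {"fingers": 0.5,"x": 0,"y": 0,"z": 0,"rx": 0,"ry": 0,"rz": 0},
  ],
)

```text
time_s: 30.52
position: [615.9, 18.7, 186.0]
tool_rot: [[0.117, 0.993, 0.008], [0.993, -0.117, -0.001], [0.0, 0.008, -1.0]]
ft_force: [-0.3, 0.3, -0.5]
opening: 70.4
gripper_force: 0.0
```

```bash
python3 - <<'E'
from h import *
d(554.1,-263,183,83.33);snap('side','s5.png')
for P in((613.5,18.8,54),(554,-263,113),(478.3,-262.7,113)):print(proj('side',P))
E
```

```text
d cm [-28.7   -2.84   0.27] rz units(now) -0.01 yaw 83.3 tilt [ 0.008 -0.001 -1.   ] pos [615.9  18.7 186. ] t 30.525 q6 0.03469798423253761
[214.1 184.1]
[256.6  81.4]
[288.8  82.8]
```

View pics/s5.png

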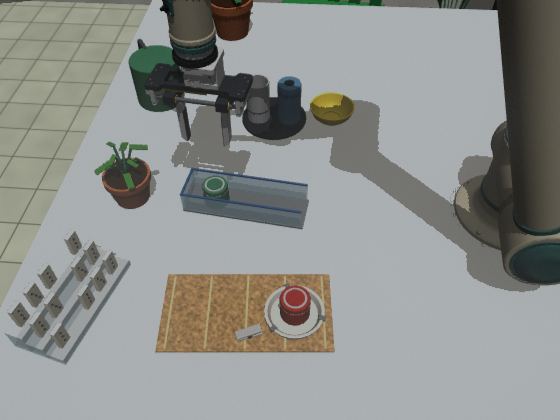

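Request:
arm_command(
  series=[
    {"fingers": 1,"x": 0,"y": 0,"z": 0,"rx": 0,"ry": 0,"rz": 1},
    {"fingers": 1,"x": 0,"y": 0,"z": 0,"rx": 0,"ry": 0,"rz": 1},
    {"fingers": 1,"x": 0,"y": 0,"z": 0,"rx": 0,"ry": 0,"rz": 1},
    {"fingers": 1,"x": 0,"y": 0,"z": 0,"rx": 0,"ry": 0,"rz": 1},
    {"fingers": 1,"x": 0,"y": 0,"z": 0,"rx": 0,"ry": 0,"rz": 1},
    {"fingers": 1,"x": 0,"y": 0,"z": 0,"rx": 0,"ry": 0,"rz": 1},
    {"fingers": 1,"x": 0,"y": 0,"z": 0,"rx": 0,"ry": 0,"rz": 1},
    {"fingers": 1,"x": 0,"y": 0,"z": 0,"rx": 0,"ry": 0,"rz": 1},
    {"fingers": 1,"x": 0,"y": 0,"z": 0,"rx": 0,"ry": 0,"rz": 1},
    {"fingers": 1,"x": 0,"y": 0,"z": 0,"rx": 0,"ry": 0,"rz": 1},
    {"fingers": 1,"x": 0,"y": 0,"z": 0,"rx": 0,"ry": 0,"rz": 1},
    {"fingers": 1,"x": 0,"y": 0,"z": 0,"rx": 0,"ry": 0,"rz": 1},
  ],
)

```text
time_s: 32.08
position: [612.2, 18.9, 179.7]
tool_rot: [[0.92, 0.393, -0.004], [0.393, -0.92, 0.0], [-0.004, -0.002, -1.0]]
ft_force: [0.5, 0.2, -0.1]
opening: 94.0
gripper_force: 0.0
```

Request:
arm_command(
  series=[
    {"fingers": 1,"x": 0,"y": 0,"z": 0,"rx": 0,"ry": 0,"rz": 1},
    {"fingers": 1,"x": 0,"y": 0,"z": 0,"rx": 0,"ry": 0,"rz": 1},
    {"fingers": 1,"x": 0,"y": 0,"z": 0,"rx": 0,"ry": 0,"rz": 1},
    {"fingers": 1,"x": 0,"y": 0,"z": 0,"rx": 0,"ry": 0,"rz": 1},
    {"fingers": 1,"x": 0,"y": 0,"z": 0,"rx": 0,"ry": 0,"rz": 1},
    {"fingers": 1,"x": 0,"y": 0,"z": 0,"rx": 0,"ry": 0,"rz": 1},
    {"fingers": 1,"x": -0.5,"y": 5.7,"z": 0,"rx": 0,"ry": 0,"rz": 0},
    {"fingers": 1,"x": -0.5,"y": 5.7,"z": 0,"rx": 0,"ry": 0,"rz": 0},
    {"fingers": 1,"x": -0.5,"y": 5.7,"z": 0,"rx": 0,"ry": 0,"rz": 0},
    {"fingers": 1,"x": -0.5,"y": 5.7,"z": 0,"rx": 0,"ry": 0,"rz": 0},
    {"fingers": 1,"x": -0.6,"y": 5.8,"z": 0,"rx": 0,"ry": 0,"rz": 0},
    {"fingers": 1,"x": 0,"y": 0,"z": 0,"rx": 0,"ry": 0,"rz": 0},
  ],
)

```text
time_s: 33.58
position: [552.2, -265.7, 179.6]
tool_rot: [[0.992, -0.122, -0.004], [-0.122, -0.992, 0.001], [-0.004, -0.0, -1.0]]
ft_force: [-0.1, 0.4, -0.5]
opening: 93.8
gripper_force: 0.0
```

Request:
arm_command(
  series=[
    {"fingers": 1,"x": 0,"y": 0,"z": 2,"rx": 0,"ry": 0,"rz": 0},
    {"fingers": 1,"x": 0,"y": 0,"z": 0,"rx": 0,"ry": 0,"rz": 0},
    {"fingers": 1,"x": 0,"y": 0,"z": 0,"rx": 0,"ry": 0,"rz": 0},
  ],
)

```text
time_s: 33.95
position: [554.3, -261.1, 161.8]
tool_rot: [[0.993, -0.116, -0.001], [-0.116, -0.993, 0.001], [-0.001, -0.001, -1.0]]
ft_force: [-0.2, 0.0, -0.3]
opening: 94.2
gripper_force: 0.0
```

```bash
python3 - <<'E'
from h import *
d(554.1,-263,82)
E
```

```text
d cm [0.01 0.2  7.98] rz units(now) 0.0 yaw -6.7 tilt [-0.001  0.001 -1.   ] pos [ 554.3 -261.1  161.8] t 33.95 q6 1.1330530408907815
```

Request:
arm_command(
  series=[
    {"fingers": 1,"x": 0,"y": 0.1,"z": 2.5,"rx": 0,"ry": 0,"rz": 0},
    {"fingers": 1,"x": 0,"y": 0,"z": 2.5,"rx": 0,"ry": 0,"rz": 0},
    {"fingers": 1,"x": 0,"y": 0,"z": 2,"rx": 0,"ry": 0,"rz": 0},
    {"fingers": 1,"x": 0,"y": 0,"z": 1,"rx": 0,"ry": 0,"rz": 0},
    {"fingers": 1,"x": 0,"y": 0,"z": 0,"rx": 0,"ry": 0,"rz": 0},
    {"fingers": -1,"x": 0,"y": 0,"z": 0,"rx": 0,"ry": 0,"rz": 0},
    {"fingers": -1,"x": 0,"y": 0,"z": 0,"rx": 0,"ry": 0,"rz": 0},
    {"fingers": -1,"x": 0,"y": 0,"z": 0,"rx": 0,"ry": 0,"rz": 0},
    {"fingers": -1,"x": 0,"y": 0,"z": 0,"rx": 0,"ry": 0,"rz": 0},
    {"fingers": -1,"x": 0,"y": 0,"z": 0,"rx": 0,"ry": 0,"rz": 0},
    {"fingers": -1,"x": 0,"y": 0,"z": 0,"rx": 0,"ry": 0,"rz": 0},
  ],
)

```text
time_s: 35.33
position: [554.2, -263.4, 82.4]
tool_rot: [[0.993, -0.117, 0.0], [-0.117, -0.993, -0.001], [0.0, 0.0, -1.0]]
ft_force: [-0.7, -0.7, 2.2]
opening: 56.3
gripper_force: 30.0
```

```bash
python3 - <<'E'
from h import *
d(543.2,26.5,182)
E
```

```text
d cm [ -4.48 -28.66  -9.97] rz units(now) -0.01 yaw -6.7 tilt [ 0.    -0.001 -1.   ] pos [ 554.2 -263.4   82.4] t 35.325 q6 1.131372160874119
```

Request:
arm_command(
  series=[
    {"fingers": -1,"x": 0,"y": 0,"z": -1.5,"rx": 0,"ry": 0,"rz": 0},
    {"fingers": -1,"x": 0,"y": 0,"z": -3,"rx": 0,"ry": 0,"rz": 0},
    {"fingers": -1,"x": 0,"y": 0,"z": -3,"rx": 0,"ry": 0,"rz": 0},
    {"fingers": -1,"x": 0,"y": 0,"z": -2.5,"rx": 0,"ry": 0,"rz": 0},
    {"fingers": -1,"x": 0,"y": -2.5,"z": 0,"rx": 0,"ry": 0,"rz": 0},
    {"fingers": -1,"x": -0.4,"y": -4.5,"z": 0,"rx": 0,"ry": 0,"rz": 0},
    {"fingers": -1,"x": -0.8,"y": -4.5,"z": 0,"rx": 0,"ry": 0,"rz": 0},
    {"fingers": -1,"x": -0.8,"y": -4.5,"z": 0,"rx": 0,"ry": 0,"rz": 0},
    {"fingers": -1,"x": -0.8,"y": -4.5,"z": 0,"rx": 0,"ry": 0,"rz": 0},
    {"fingers": -1,"x": -0.8,"y": -4.5,"z": 0,"rx": 0,"ry": 0,"rz": 0},
    {"fingers": -1,"x": -0.88,"y": -3.66,"z": 0,"rx": 0,"ry": 0,"rz": 0},
    {"fingers": -1,"x": 0,"y": 0,"z": 0,"rx": 0,"ry": 0,"rz": 0},
  ],
)

```text
time_s: 36.83
position: [542.3, 29.2, 182.7]
tool_rot: [[0.994, -0.113, -0.0], [-0.113, -0.994, 0.001], [-0.0, -0.001, -1.0]]
ft_force: [-0.2, -0.2, -1.3]
opening: 56.6
gripper_force: 30.0
```

Request:
arm_command(
  series=[
    {"fingers": -1,"x": 0,"y": 0,"z": 0,"rx": 0,"ry": 0,"rz": 0},
    {"fingers": -1,"x": 0,"y": 0,"z": 2,"rx": 0,"ry": 0,"rz": 0},
    {"fingers": -1,"x": 0,"y": 0,"z": 1,"rx": 0,"ry": 0,"rz": 0},
    {"fingers": -1,"x": 0,"y": 0,"z": 0,"rx": 0,"ry": 0,"rz": 0},
    {"fingers": -1,"x": 0,"y": 0,"z": 0,"rx": 0,"ry": 0,"rz": 0},
  ],
)

```text
time_s: 37.45
position: [543.6, 26.2, 152.6]
tool_rot: [[0.993, -0.118, 0.001], [-0.118, -0.993, -0.0], [0.001, 0.0, -1.0]]
ft_force: [-0.4, 0.3, -1.3]
opening: 56.5
gripper_force: 30.0
```

```bash
python3 - <<'E'
from h import *
d(543.2,26.5,78.4)
E
```

```text
d cm [-0.05 -0.03  7.42] rz units(now) -0.02 yaw -6.8 tilt [ 0.001 -0.    -1.   ] pos [543.6  26.2 152.6] t 37.45 q6 1.6092640171151409
```

Request:
arm_command(
  series=[
    {"fingers": -1,"x": 0,"y": 0,"z": 2,"rx": 0,"ry": 0,"rz": 0},
    {"fingers": -1,"x": 0,"y": 0,"z": 2,"rx": 0,"ry": 0,"rz": 0},
    {"fingers": -1,"x": 0,"y": 0,"z": 1.7,"rx": 0,"ry": 0,"rz": 0},
    {"fingers": -1,"x": 0,"y": 0,"z": 0.9,"rx": 0,"ry": 0,"rz": 0},
    {"fingers": -1,"x": 0,"y": 0,"z": 0.5,"rx": 0,"ry": 0,"rz": 0},
    {"fingers": -1,"x": 0,"y": 0,"z": 0.2,"rx": 0,"ry": 0,"rz": 0},
    {"fingers": -1,"x": 0,"y": 0,"z": 0,"rx": 0,"ry": 0,"rz": 0},
    {"fingers": -1,"x": 0,"y": 0,"z": 0,"rx": 0,"ry": 0,"rz": 0},
  ],
)

```text
time_s: 38.45
position: [543.6, 26.7, 79.6]
tool_rot: [[0.993, -0.117, 0.001], [-0.117, -0.993, -0.0], [0.001, 0.0, -1.0]]
ft_force: [0.1, -0.5, -3.3]
opening: 56.3
gripper_force: 30.0
```

Request:
arm_command(
  series=[
    {"fingers": -1,"x": 0,"y": 0,"z": 0.1,"rx": 0,"ry": 0,"rz": 0},
    {"fingers": -1,"x": 0,"y": 0,"z": 0.03,"rx": 0,"ry": 0,"rz": 0},
    {"fingers": -1,"x": 0,"y": 0,"z": 0,"rx": 0,"ry": 0,"rz": 0},
    {"fingers": 0.6,"x": 0,"y": 0,"z": 0,"rx": 0,"ry": 0,"rz": 0},
    {"fingers": 0.6,"x": 0,"y": 0,"z": 0,"rx": 0,"ry": 0,"rz": 0},
    {"fingers": 0.9,"x": 0,"y": 0,"z": 0,"rx": 0,"ry": 0,"rz": 0},
    {"fingers": 0.9,"x": 0,"y": 0,"z": 0,"rx": 0,"ry": 0,"rz": 0},
    {"fingers": 1,"x": 0,"y": 0,"z": -2,"rx": 0,"ry": 0,"rz": 0},
    {"fingers": 1,"x": 0,"y": 0,"z": -4,"rx": 0,"ry": 0,"rz": 0},
    {"fingers": 1,"x": 0,"y": 0,"z": -4,"rx": 0,"ry": 0,"rz": 0},
    {"fingers": 1,"x": 0,"y": 0,"z": 0,"rx": 0,"ry": 0,"rz": 0},
  ],
)

```text
time_s: 39.83
position: [545.5, 26.6, 181.1]
tool_rot: [[0.993, -0.117, 0.007], [-0.117, -0.993, -0.001], [0.007, -0.0, -1.0]]
ft_force: [0.5, 0.9, -0.7]
opening: 94.1
gripper_force: 0.0
```

```bash
python3 - <<'E'
from h import *
d(478.3,-262.7,180)
E
```

```text
d cm [-3.29 29.51  0.08] rz units(now) -0.01 yaw -6.7 tilt [ 0.007 -0.001 -1.   ] pos [545.5  26.6 181.1] t 39.825 q6 1.6093147991401222
```

Request:
arm_command(
  series=[
    {"fingers": 1,"x": -0.6,"y": 5.8,"z": 0,"rx": 0,"ry": 0,"rz": 0},
    {"fingers": 1,"x": -0.6,"y": 5.8,"z": 0,"rx": 0,"ry": 0,"rz": 0},
    {"fingers": 1,"x": -0.6,"y": 5.8,"z": 0,"rx": 0,"ry": 0,"rz": 0},
    {"fingers": 1,"x": -0.6,"y": 5.8,"z": 0,"rx": 0,"ry": 0,"rz": 0},
    {"fingers": 1,"x": -0.7,"y": 5.8,"z": 0,"rx": 0,"ry": 0,"rz": 0},
    {"fingers": 1,"x": 0,"y": 0.5,"z": 0,"rx": 0,"ry": 0,"rz": 0},
    {"fingers": 1,"x": 0,"y": 0,"z": 2,"rx": 0,"ry": 0,"rz": 0},
    {"fingers": 1,"x": 0,"y": 0,"z": 0,"rx": 0,"ry": 0,"rz": 0},
    {"fingers": 1,"x": 0,"y": 0,"z": 0,"rx": 0,"ry": 0,"rz": 0},
  ],
)

```text
time_s: 40.95
position: [478.0, -261.7, 157.8]
tool_rot: [[0.993, -0.116, -0.0], [-0.116, -0.993, 0.001], [-0.0, -0.0, -1.0]]
ft_force: [0.7, -0.5, -0.5]
opening: 93.8
gripper_force: 0.0
```

```bash
python3 - <<'E'
from h import *
d(478.3,-262.7,81)
E
```

```text
d cm [0.04 0.1  7.68] rz units(now) 0.0 yaw -6.7 tilt [-0.     0.001 -1.   ] pos [ 478.  -261.7  157.8] t 40.95 q6 1.0581799860310743
```

Request:
arm_command(
  series=[
    {"fingers": 1,"x": 0,"y": 0.1,"z": 2.5,"rx": 0,"ry": 0,"rz": 0},
    {"fingers": 1,"x": 0,"y": 0,"z": 2.5,"rx": 0,"ry": 0,"rz": 0},
    {"fingers": 1,"x": 0,"y": 0,"z": 1.7,"rx": 0,"ry": 0,"rz": 0},
    {"fingers": 1,"x": 0,"y": 0,"z": 0.9,"rx": 0,"ry": 0,"rz": 0},
    {"fingers": 1,"x": 0,"y": 0,"z": 0,"rx": 0,"ry": 0,"rz": 0},
    {"fingers": -1,"x": 0,"y": 0,"z": 0,"rx": 0,"ry": 0,"rz": 0},
    {"fingers": -1,"x": 0,"y": 0,"z": 0,"rx": 0,"ry": 0,"rz": 0},
    {"fingers": -1,"x": 0,"y": 0,"z": 0,"rx": 0,"ry": 0,"rz": 0},
    {"fingers": -1,"x": 0,"y": 0,"z": 0,"rx": 0,"ry": 0,"rz": 0},
    {"fingers": -1,"x": 0,"y": 0,"z": 0,"rx": 0,"ry": 0,"rz": 0},
    {"fingers": -1,"x": 0,"y": 0,"z": 0,"rx": 0,"ry": 0,"rz": 0},
  ],
)

```text
time_s: 42.32
position: [477.8, -263.6, 82.0]
tool_rot: [[0.993, -0.117, 0.0], [-0.117, -0.993, -0.0], [0.0, 0.0, -1.0]]
ft_force: [0.2, 0.7, 0.8]
opening: 55.5
gripper_force: 30.0
```

```bash
python3 - <<'E'
from h import *
d(472.6,33.1,181)
E
```

```text
d cm [ -3.99 -29.41  -9.9 ] rz units(now) -0.01 yaw -6.7 tilt [ 0. -0. -1.] pos [ 477.8 -263.6   82. ] t 42.325 q6 1.0562944400336376
```

Request:
arm_command(
  series=[
    {"fingers": -1,"x": 0,"y": 0,"z": -1.5,"rx": 0,"ry": 0,"rz": 0},
    {"fingers": -1,"x": 0,"y": 0,"z": -3,"rx": 0,"ry": 0,"rz": 0},
    {"fingers": -1,"x": 0,"y": 0,"z": -3.5,"rx": 0,"ry": 0,"rz": 0},
    {"fingers": -1,"x": 0,"y": 0,"z": -3,"rx": 0,"ry": 0,"rz": 0},
    {"fingers": -1,"x": -0.4,"y": -2.5,"z": 0,"rx": 0,"ry": 0,"rz": 0},
    {"fingers": -1,"x": -0.6,"y": -4.5,"z": 0,"rx": 0,"ry": 0,"rz": 0},
    {"fingers": -1,"x": -0.6,"y": -4.5,"z": 0,"rx": 0,"ry": 0,"rz": 0},
    {"fingers": -1,"x": -0.6,"y": -4.5,"z": 0,"rx": 0,"ry": 0,"rz": 0},
    {"fingers": -1,"x": -0.6,"y": -4.5,"z": 0,"rx": 0,"ry": 0,"rz": 0},
    {"fingers": -1,"x": -0.6,"y": -4.5,"z": 0,"rx": 0,"ry": 0,"rz": 0},
    {"fingers": -1,"x": -0.6,"y": -4.4,"z": 0,"rx": 0,"ry": 0,"rz": 0},
    {"fingers": -1,"x": 0,"y": 0,"z": 0,"rx": 0,"ry": 0,"rz": 0},
  ],
)

```text
time_s: 43.82
position: [471.8, 35.5, 192.4]
tool_rot: [[0.994, -0.113, 0.0], [-0.113, -0.994, 0.001], [0.0, -0.001, -1.0]]
ft_force: [-0.4, -0.3, -2.2]
opening: 55.8
gripper_force: 30.0
```

Request:
arm_command(
  series=[
    {"fingers": -1,"x": 0,"y": 0,"z": 0,"rx": 0,"ry": 0,"rz": 0},
    {"fingers": -1,"x": 0,"y": 0,"z": 0,"rx": 0,"ry": 0,"rz": 0},
    {"fingers": -1,"x": 0,"y": 0,"z": 1,"rx": 0,"ry": 0,"rz": 0},
    {"fingers": -1,"x": 0,"y": 0,"z": 0,"rx": 0,"ry": 0,"rz": 0},
    {"fingers": -1,"x": 0,"y": 0,"z": 0,"rx": 0,"ry": 0,"rz": 0},
  ],
)

```text
time_s: 44.45
position: [472.3, 32.7, 181.5]
tool_rot: [[0.993, -0.118, -0.001], [-0.118, -0.993, -0.0], [-0.001, 0.0, -1.0]]
ft_force: [0.4, -1.4, -2.5]
opening: 56.1
gripper_force: 30.0
```

```bash
python3 - <<'E'
from h import *
d(472.6,33.1,78);snap('side','s6.png')
print(proj('side',(543.4,26.5,109)))
E
```

```text
d cm [ 0.03 -0.05 10.35] rz units(now) -0.02 yaw -6.8 tilt [-0.001 -0.    -1.   ] pos [472.3  32.7 181.5] t 44.45 q6 1.6108475768862778
[245.3 169.9]
```

View pics/s6.png

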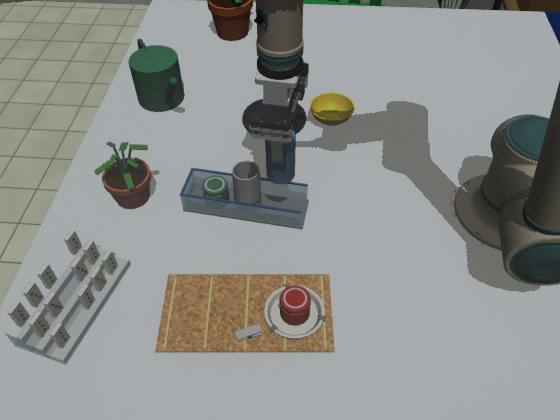

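Tumbler back at (246,170) as at the start, green tin in the back, vase (281,160) upright above its front place.

Request:
arm_command(
  series=[
    {"fingers": -1,"x": 0,"y": 0,"z": 2,"rx": 0,"ry": 0,"rz": 0},
    {"fingers": -1,"x": 0,"y": 0,"z": 3,"rx": 0,"ry": 0,"rz": 0},
    {"fingers": -1,"x": 0,"y": 0,"z": 2.5,"rx": 0,"ry": 0,"rz": 0},
    {"fingers": -1,"x": 0,"y": 0,"z": 1.4,"rx": 0,"ry": 0,"rz": 0},
    {"fingers": -1,"x": 0,"y": 0,"z": 0.8,"rx": 0,"ry": 0,"rz": 0},
    {"fingers": -1,"x": 0,"y": 0,"z": 0.4,"rx": 0,"ry": 0,"rz": 0},
    {"fingers": -1,"x": 0,"y": 0,"z": 0.1,"rx": 0,"ry": 0,"rz": 0},
    {"fingers": -1,"x": 0,"y": 0,"z": 0,"rx": 0,"ry": 0,"rz": 0},
    {"fingers": -1,"x": 0,"y": 0,"z": 0,"rx": 0,"ry": 0,"rz": 0},
  ],
)

```text
time_s: 45.62
position: [472.7, 33.0, 80.3]
tool_rot: [[0.993, -0.117, 0.001], [-0.117, -0.993, -0.0], [0.001, 0.0, -1.0]]
ft_force: [-0.4, -0.0, -2.8]
opening: 55.7
gripper_force: 30.0
```

Request:
arm_command(
  series=[
    {"fingers": -1,"x": 0,"y": 0,"z": 0.15,"rx": 0,"ry": 0,"rz": 0},
    {"fingers": -1,"x": 0,"y": 0,"z": 0.08,"rx": 0,"ry": 0,"rz": 0},
    {"fingers": -1,"x": 0,"y": 0,"z": 0,"rx": 0,"ry": 0,"rz": 0},
    {"fingers": 0.6,"x": 0,"y": 0,"z": 0,"rx": 0,"ry": 0,"rz": 0},
    {"fingers": 0.6,"x": 0,"y": 0,"z": 0,"rx": 0,"ry": 0,"rz": 0},
    {"fingers": 0.9,"x": 0,"y": 0,"z": 0,"rx": 0,"ry": 0,"rz": 0},
    {"fingers": 0.9,"x": 0,"y": 0,"z": 0,"rx": 0,"ry": 0,"rz": 0},
    {"fingers": 1,"x": 0,"y": 0,"z": -2,"rx": 0,"ry": 0,"rz": 0},
    {"fingers": 1,"x": 0,"y": 0,"z": -4,"rx": 0,"ry": 0,"rz": 0},
    {"fingers": 1,"x": 0,"y": 0,"z": -4,"rx": 0,"ry": 0,"rz": 0},
    {"fingers": 1,"x": 0,"y": 0,"z": -3,"rx": 0,"ry": 0,"rz": 0},
    {"fingers": 1,"x": 0,"y": 0,"z": 0,"rx": 0,"ry": 0,"rz": 0},
  ],
)

```text
time_s: 47.12
position: [474.0, 32.9, 209.6]
tool_rot: [[0.993, -0.117, 0.005], [-0.117, -0.993, -0.0], [0.005, -0.0, -1.0]]
ft_force: [-0.4, -0.6, -0.7]
opening: 93.8
gripper_force: 0.0
```

Request:
arm_command(
  series=[
    {"fingers": 1,"x": 0,"y": 5,"z": 0,"rx": 0,"ry": 0,"rz": 0},
    {"fingers": 1,"x": 0,"y": 5,"z": 0,"rx": 0,"ry": 0,"rz": 0},
    {"fingers": 1,"x": 0,"y": 5,"z": 0,"rx": 0,"ry": 0,"rz": 0},
    {"fingers": 1,"x": 0,"y": 0,"z": 0,"rx": 0,"ry": 0,"rz": 0},
    {"fingers": 1,"x": 0,"y": 0,"z": 0,"rx": 0,"ry": 0,"rz": 0},
    {"fingers": 1,"x": 0,"y": 0,"z": 0,"rx": 0,"ry": 0,"rz": 0},
  ],
)

```text
time_s: 47.88
position: [454.6, -114.7, 207.0]
tool_rot: [[0.993, -0.116, -0.001], [-0.116, -0.993, 0.001], [-0.001, -0.001, -1.0]]
ft_force: [0.0, 0.1, -0.3]
opening: 93.8
gripper_force: 0.0
```

```bash
python3 - <<'E'
from h import *
snap('top','x9.png')
a=np.load('top.npz')['p'][95:275,105:335]
cv2.imwrite('pics/c9.png',cv2.resize(a,None,fx=3,fy=3,interpolation=2)[:,:,::-1])
E
```

```text
(no output)
```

View pics/c9.png

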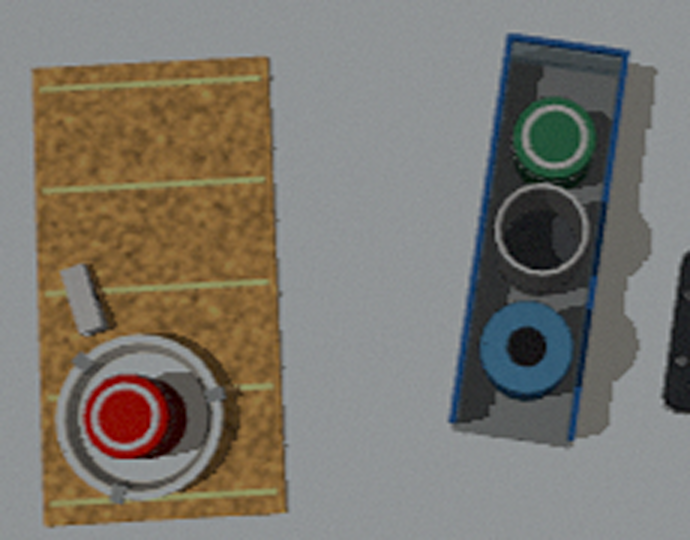

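```bash
python3 - <<'E'
from h import *
print(pt('top',146.7,233.4,59),pt('top',105+553/3-.3,95+136/3-.3,54))
print(arm.close_job())
E
```

```text
[427.7 281.6  59. ] [614.9  20.3  54. ]
the job is handed in; nothing more can be done
None
```

The job is handed in at about 48 s of the 131 s. In the last picture the red tin stands in the middle of the ashtray and the green tin at the back of the holder. The tumbler and vase are back in their starting places, and the bowl and clip were not touched. The hand-in call returned no verdict.

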